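# Clip the strip reel onto the feeder spindle and close the guard

## Task

The reel of nickel strip on the feeder is not retained yet. Take the orange clip out of its wooden rack, lay it down flat on the bench with its grip up and let go, then take it by the grip and push it level, prongs first from the open front, into the groove round the spindle until it snaps fully home, and leave it there. Then slide the clear guard shut until its steel tongue is fully in the yellow interlock switch, without disturbing the coil, the white spacer block and the bottle that stand about.

Things in the scene. Friction and masses are not known exactly. Their poses are not given: they have to be found in the camera images.
- groove (a point): Middle of the groove in the feeder's upright steel spindle, on its axis, 44 mm above the bench. Groove 21 mm in diameter, free from 40 to 51 mm above the bench: below it the reel's level aluminium flange (76 mm diameter), above it the spindle's chamfered head (29 mm diameter, top at 60.5 mm). Axes: x from the open front (robot side) to the back, y towards the switch, z up.
- feeder: The fixed feeder; origin on the bench under the spindle, axes as groove. Reel of nickel strip 110 mm in diameter round the spindle; clear side screens at y = +-93 mm, 73 mm high; grey drive housing from x = +58 mm, 70 mm high; guard rail along y, 85 mm in front of the spindle (x = -85 mm), 12 mm high, from y = -277 to +133 mm.
- switch_slot (a point): Centre of the slot mouth of the interlock switch (black body, yellow head, 34 x 42 mm, 80 mm high) at the +y end of the guard rail; the slot is 7 mm wide and takes the guard's steel tongue (4 mm thick, 15 mm high, 32 mm long) along +y. Axes as groove.
- guard_handle (a point): Centre of the black pull bar on top of the sliding guard: 64 mm long (groove's y), 12 mm wide (x), from 124 to 136 mm above the bench, on two posts on the guard's top edge (104 mm high). The guard is a clear upright sheet, 150 mm wide, in an aluminium frame. Axes as groove.
- guard (a joint): Opening of the guard, m: 0 shut, 0.19 fully open; grows towards the groove's -y. Starts 0.165 to 0.19 open and stays where it is left (friction about 1.5 N). About 12 mm before shut the tongue starts to push a sprung roller aside (up to about 5 N more), which drops into the tongue's window when home.
- clip_mid (a point): Middle of the body of the orange clip: plate 8 mm thick, 98 mm long, 48 mm wide, 84 g. Axes: x to the prong tips, z out of the face with the grip. Body x -43 to +14 mm, prongs on to +55 mm. At the start it stands on its long edge in the rack, top 58 mm above the bench, lowest 20 mm hidden, z level and away from the robot; pinch it here across the 8 mm from above.
- clip_grip (a point): Centre of the clip's grip: a tab on the clip's face at its heel, 10 mm thick (clip's x), 32 mm wide (y), 30 mm tall (z, from 8 to 38 mm over the clip's underside). It lies 35 mm behind clip_mid (clip's -x) and 19 mm off it (clip's +z). Axes are the clip's.
- clip_seat (a point): Centre of the clip's mouth, 25.5 mm ahead of clip_mid along the clip's x, half-way through its thickness; on the spindle axis when home, the body then touching the groove. The prongs are springy: round bumps inside them (17 mm apart, 9 mm ahead of this point) spread over the groove with 6 to 10 N of push and close behind it. Axes are the clip's.
- rack_slot (a point): Middle of the centre slot of the fixed plywood rack, at the slot's floor, 10 mm above the bench. Rack 78 mm along its x, 70 mm along its y, 30 mm high; three slots 10 mm wide along its y. At the start the clip stands in the centre slot, its prongs towards the rack's -y and its grip towards the rack's +x.
- spare_coil: Bystander: loose coil of nickel strip lying flat, 68 mm diameter, 9 mm high; origin under its centre.
- spacer: Bystander: white plastic spacer block with two holes, 27 x 56 x 20 mm; origin under its centre.
- bottle: Bystander: dropper bottle with a blue cap, 39 mm diameter, 94 mm high; origin under its centre.

How it is judged (in metres and radians):
On the way, in this order (a step that is already met when the one before it is completed fails the run):
1. the clip lies flat on the bench, grip up, and is let go (height (world z) of clip_mid below 0.01 m and height (world z) of clip_grip above 0.018 m and angle between clip_mid's own z axis and vertical below 0.12 rad and contact force between the fingers and clip below 0.2 N), for 0.2 s.
2. the clip is snapped home in the spindle groove, level (distance between clip_seat and groove below 0.0045 m and horizontal distance between clip_seat and groove below 0.003 m and angle between clip_mid's own z axis and vertical below 0.12 rad), for 0.2 s.
3. the guard is shut, its tongue home in the switch (value of joint guard below 0.004 m), for 0.2 s.
At the end, for the whole second after the job is handed in: The clip sits in the spindle groove, its mouth within 3 mm of the spindle axis and level within 7 degrees, grip towards the front; the guard is shut within 4 mm, its tongue home in the switch (all of step 2 and x of clip_grip in the frame of groove below -0.04 m and value of joint guard below 0.004 m); the robot touches nothing.
It fails at once if the spare coil, the spacer block or the bottle is shifted by more than 20 mm or the bottle is tipped (distance of any of spare_coil, spacer, bottle from where it was at the start of the episode above 0.02 m or angle between bottle's own z axis and vertical above 0.5 rad).
It also fails if it takes over 67 s, if anything falls off the work surface, if the arm or the gripper's body presses on something with over 40 N, if the wrist force passes 120 N, or if a joint passes its speed limit or range.

## Robot

A 7-joint arm with a two-finger parallel gripper is mounted at the origin on a cart in front of the work surface, level with it; the furniture and walls round the work are solid. World frame = base frame: x ahead of the robot, y to its left, z up, the work surface at z = 0. Lengths are in m, angles in degrees, forces in N, time in s.
With the tool pointing down it reaches from about 0.425 to 0.875 m from the base axis. Payload 4.7 kg.
Tool frame: the origin (TCP) lies at the very end of the fingers, on their centre line; the grasp point (between the pads) lies 19 mm behind it; z points along the fingers, y is the line along which they close (so a half turn about z gives the same grasp; the last joint's range is limited). The gripper opens to 87 mm and grips with 3 to 60 N. Pads are 19 mm wide; open, the fingers measure 117 mm over their backs; the gripper's body (75 mm by 190 mm) begins 51 mm behind the grasp point.
Start: joints at [-70.468, 18.392, -4.016, 83.108, 1.295, 78.541, -3.26], TCP at [0.209, 0.616, 0.223] pointing down, gripper open.
Joint ranges: [-163.93, 163.93], [-17.29, 119.83], [-79.2, 71.16], [3.27, 140.29], [-89.18, 269.18], [5.43, 117.66], [-154.24, 154.24]. Speed limits (degrees/s): [147.25, 147.25, 180, 180, 180, 180, 180].

## Interface

Orientations are given as [roll, pitch, yaw] about the fixed x, y, z axes, in that order (R = Rz(yaw) Ry(pitch) Rx(roll)).
In Python, from cell import get_obs, read_camera, sign_off, silhouettes gives the robot as it stands.
- The arm moves only by the tool play_rows, never from a script. Its argument "steps" is a list that holds one entry, the list of rows, each a list of 7 numbers: the shift along the tool's x, y, z in m, then the turn, a rotation vector about the tool's x, y, z in rad, then the finger opening in m, from 0 to 0.087. A call has 1 to 12 rows; each row shifts and turns the commanded pose from where the row before left it, along the tool's axes as they then stand; what a row does not reach is not made up. A row lasts 1/10 s, in which the tool goes at most 50 mm and 8.59 degrees, less where a joint would pass 70% of its speed; a pose out of reach is approached as far as the arm can. A call is refused whole if a number of a shift passes 0.05 or a number of a turn 0.15, either way. A call with a gripper value outside its range is refused whole. The fingers move at their own pace and stop on an object; "force" is the grip in N (left out, the last holds). Time passes only in rows, so rows that do not move let the fingers close. It gives the time, the measured TCP pose, the force, the opening and the grip force at its end, in the units of the state.
- get_obs(): the state, without advancing time (a new reading comes with each control period).
- read_camera(name): name is "side" or "top"; returns a dict with "frame" (400x640x3 uint8, red, green, blue), "intrinsics" (3x3 intrinsics, pixels), "view" (4x4, takes a point from world to camera coordinates). Camera axes: x right, y up, looking along -z (the intrinsics and any distortion apply to the point x, -y, -z); pixel columns grow to the right and rows downward; lengths in m; the calibration is good to about 2 mm. A picture is of the moment at which its call begins. There is no depth.
- sign_off(): hands the job in; it is judged then, once.
Trained networks look in the newest picture that a camera, given by its name, has taken for a name from the list of things; names that differ only in an ending like _2 or _b are one class to them, and where a whole thing is asked for, a point or a joint stands for the part that bears it (a point fixed in the world has none). Each returns a list of dicts, best first, with "p" (0 to 1); they miss things now and then, are a little off and sometimes report something else, mostly with a low value. They report only what shows in the picture. A call takes as long as a camera call.
- silhouettes(camera, name): "pixels" (400x640 bool, what is visible of it) and "extent" ([left, top, right, bottom] in pixels, round what is visible of it).
The state is a dict: "time_s": time; "qpos": joint angles; "joint_velocities": joint speeds; "effort": joint torques, N m; "tool_pos": TCP position; "tool_rot": TCP orientation; "force": force on the tool from outside, world axes, zero at the start; "wrist_torque": the same for the moment, N m; "grip_width": finger opening in m; "grasp_force": force on a finger pad.
Only numpy, scipy, OpenCV 4.12 (cv2) and the standard library are available. Lean on these libraries where they do the work, as an engineer would, in place of code of your own. Each camera call takes 0.05 s, during which the arm holds its last target. There are 200 camera calls.

## Working session

There is one attempt and no reset: what is moved stays moved. The work goes in short steps, Python scripts to look and compute and a tool call to move; the robot and the scene stay as the last step left them, time stands still between calls to the robot, and variables do not carry over. Pictures are saved under pics/ and viewed, at most 12 in all, crops included, and the job is handed in when it is done.

Besides the shell and the picture viewer there is one more tool, called by a JSON object that holds its "fn" and its "kwargs". play_rows: Moves the arm, as the interface text tells. Its arguments: {"type":"object","properties":{"steps":{"type":"array","items":{"type":"array","items":{"type":"array","items":{"type":"number"}}}},"force":{"type":"number"}},"required":["steps"]}

```bash
ls; mkdir -p pics
python3 - <<'E'
from cell import *
import cv2,numpy as np
o=get_obs();print({k:np.round(v,3).tolist() for k,v in o.items()})
for c in ("side","top"):
    d=read_camera(c);cv2.imwrite(f"pics/{c}0.png",d["frame"][:,:,::-1])
    print(c,np.round(d["intrinsics"],1).tolist(),np.round(d["view"],4).tolist(),[k for k in d])
    for n in ("clip_mid","clip_grip","feeder","guard","guard_handle","rack_slot","spare_coil","spacer","bottle","switch_slot"):
        try:print(n,[(round(float(r["p"]),2),np.round(r["extent"]).tolist(),int(r["pixels"].sum())) for r in silhouettes(c,n)][:2])
        except Exception as e:print(n,e)
E
```

```text
pics
{'time_s': 0.0, 'qpos': [-70.467, 18.439, -4.014, 83.177, 1.293, 78.541, -3.26], 'joint_velocities': [-0.024, -0.023, 0.059, 0.05, -0.027, -0.115, 0.005], 'effort': [-0.002, -49.129, -0.405, -31.253, -0.064, 0.043, 0.0], 'tool_pos': [0.209, 0.615, 0.221], 'tool_rot': [-179.888, 0.004, 161.275], 'force': [0.37, 0.575, -0.497], 'wrist_torque': [-0.023, 0.027, 0.037], 'grasp_force': 0.0, 'grip_width': 0.087}
side [[478.1, 0.0, 321.3], [0.0, 478.1, 189.8], [0.0, 0.0, 1.0]] [[0.9898, -0.1416, -0.0148, -0.483], [0.0952, 0.581, 0.8083, -0.1904], [-0.1059, -0.8015, 0.5885, -0.9349], [0.0, 0.0, 0.0, 1.0]] ['frame', 'intrinsics', 'view']
clip_mid [(0.79, [303.0, 153.0, 316.0, 189.0], 290)]
clip_grip [(0.77, [298.0, 153.0, 314.0, 178.0], 238)]
feeder [(0.77, [303.0, 244.0, 429.0, 398.0], 12638)]
guard [(0.97, [319.0, 338.0, 337.0, 400.0], 771), (0.16, [306.0, 244.0, 427.0, 399.0], 12385)]
guard_handle [(0.89, [319.0, 337.0, 336.0, 400.0], 747)]
rack_slot [(0.76, [288.0, 164.0, 325.0, 195.0], 702)]
spare_coil [(0.69, [298.0, 152.0, 315.0, 173.0], 215), (0.59, [347.0, 187.0, 375.0, 209.0], 2
[... 263 characters left out ...]
 [0.9939, 0.0247, 0.1073, -0.497], [-0.1079, 0.0244, 0.9939, -0.9201], [0.0, 0.0, 0.0, 1.0]] ['frame', 'intrinsics', 'view']
clip_mid [(0.78, [221.0, 198.0, 260.0, 213.0], 267)]
clip_grip [(0.61, [217.0, 195.0, 266.0, 211.0], 379)]
feeder [(0.66, [371.0, 152.0, 547.0, 238.0], 7451)]
guard [(0.83, [467.0, 220.0, 546.0, 240.0], 793)]
guard_handle [(0.64, [463.0, 222.0, 548.0, 232.0], 764)]
rack_slot [(0.65, [232.0, 186.0, 266.0, 224.0], 837), (0.17, [221.0, 197.0, 261.0, 212.0], 296)]
spare_coil [(0.67, [274.0, 152.0, 301.0, 174.0], 343)]
spacer [(0.85, [197.0, 244.0, 220.0, 260.0], 286)]
bottle [(0.6, [314.0, 146.0, 328.0, 166.0], 278)]
switch_slot [(0.66, [367.0, 147.0, 548.0, 241.0], 7639)]
```

Run:
```python
import cv2
t=cv2.imread("pics/top0.png");s=cv2.imread("pics/side0.png")
cv2.imwrite("pics/t1.png",cv2.resize(t[130:280,180:380],None,fx=4,fy=4,interpolation=cv2.INTER_CUBIC))
cv2.imwrite("pics/t2.png",cv2.resize(t[130:280,360:560],None,fx=4,fy=4,interpolation=cv2.INTER_CUBIC))
cv2.imwrite("pics/s1.png",cv2.resize(s[140:400,240:460],None,fx=2.3,fy=2.3,interpolation=cv2.INTER_CUBIC))
```

```text
(no output)
```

View pics/t1.png

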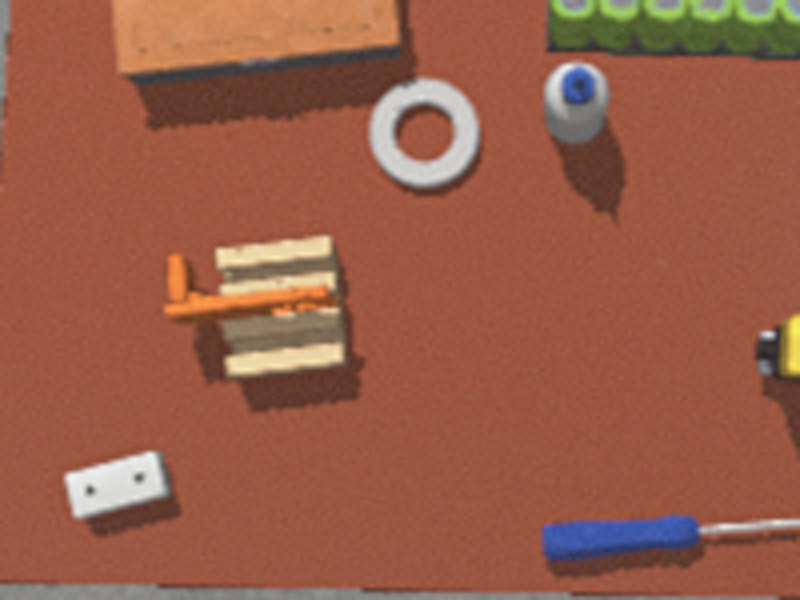

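View pics/t2.png

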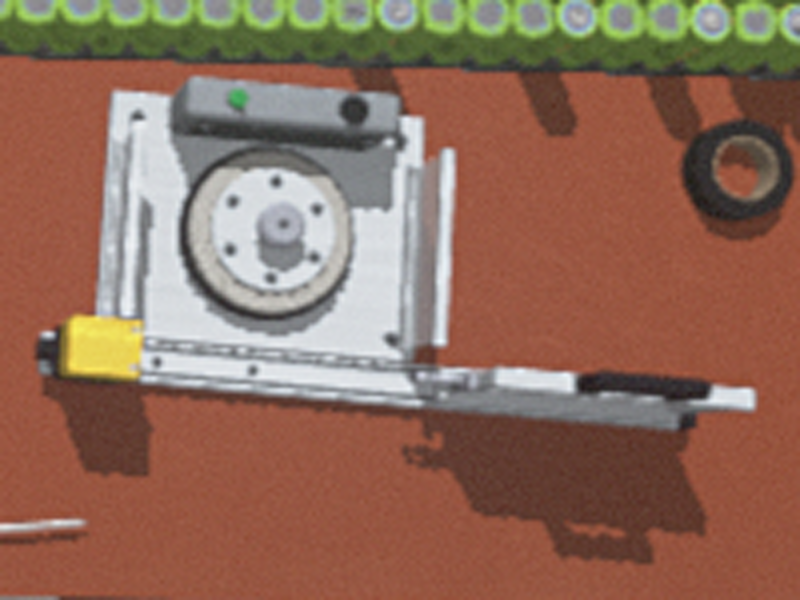

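View pics/s1.png

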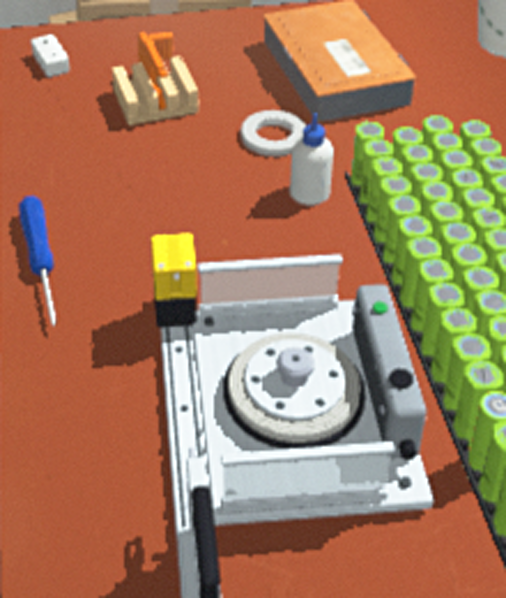

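```bash
cat > h.py <<'E'
import numpy as np,cv2
from cell import *
K={"side":np.array([[478.1,0,321.3],[0,478.1,189.8],[0,0,1]]),"top":np.array([[384.6,0,321.9],[0,384.6,206.8],[0,0,1]])}
V={"side":np.array([[0.9898,-0.1416,-0.0148,-0.483],[0.0952,0.581,0.8083,-0.1904],[-0.1059,-0.8015,0.5885,-0.9349],[0,0,0,1.]]),
"top":np.array([[0.0219,-0.9994,0.027,0.0866],[0.9939,0.0247,0.1073,-0.497],[-0.1079,0.0244,0.9939,-0.9201],[0,0,0,1.]])}
def proj(c,p):
    q=V[c][:3,:3]@np.asarray(p,float)+V[c][:3,3]; q=q*[1,-1,-1]; r=K[c]@q; return r[:2]/r[2]
def atz(c,uv,z):
    R=V[c][:3,:3];o=-R.T@V[c][:3,3];d=R.T@(np.linalg.inv(K[c])@[uv[0],uv[1],1]*[1,-1,-1])
    return o+d*(z-o[2])/d[2]
t1=lambda u,v:((u+.5)/4-.5+180,(v+.5)/4-.5+130)
t2=lambda u,v:((u+.5)/4-.5+360,(v+.5)/4-.5+130)
s1=lambda u,v:((u+.5)/2.3-.5+240,(v+.5)/2.3-.5+140)
E
python3 - <<'E'
from h import *
P=lambda n,p:print(n,np.round(p,4))
P("head top",atz("top",t2(281,223),.0605));P("head side",atz("side",s1(297,357),.0605))
P("holes top",atz("top",t2(273.8,229),.04))
P("rail",[atz("top",t2(142,347),.012),atz("top",t2(420,365),.012),atz("top",t2(142,381),0),atz("top",t2(420,405),0)])
P("screenR top",[atz("top",t2(453,150),.073),atz("top",t2(442,345),.073)])
P("screens side",[atz("side",s1(200,267),.073),atz("side",s1(342,259),.073),atz("side",s1(222,460),.073),atz("side",s1(397,448),.073)])
P("handle",[atz("top",t2(580,381),.136),atz("top",t2(710,388),.136)])
P("clip top edge",[atz("top",t1(167,310),.058),atz("top",t1(327,297),.058),atz("top",t1(178,258),.05)])
P("clip side",[atz("side",s1(140,40),.058),atz("side",s1(160,62),.058)])
P("rack",[atz("top",t1(*q),.03) for q in((218,249),(331,238),(344,358),(227,375))])
P("spacer",atz("top",t1(118,484),.02));P("coil",atz("top",t1(425,133),.009));P("bottle",atz("side",s1(311,190),.0))
# ellipse/line fits from silhouettes
read_camera("top");read_camera("side")
for c,z in(("top",.136),("side",.136)):
    m=silhouettes(c,"guard_handle")[0]["pixels"];v,u=np.nonzero(m)
    q=np.array([atz(c,(a,b),z)[:2] for a,b in zip(u,v)]);e=np.linalg.svd(q-q.mean(0),full_matrices=False)[2][0]
    P("gh "+c,q.mean(0));print(np.degrees(np.arctan2(e[1],e[0])),np.ptp((q-q.mean(0))@e))
m=silhouettes("top","clip_mid")[0]["pixels"];v,u=np.nonzero(m)
q=np.array([atz("top",(a,b),.058)[:2] for a,b in zip(u,v)]);P("clip ext",[q.min(0),q.max(0)])
E
python3 - <<'E'
import cv2
t=cv2.imread("pics/top0.png");s=cv2.imread("pics/side0.png")
a=cv2.resize(t[140:250,370:480],(600,600),interpolation=cv2.INTER_CUBIC)
cv2.imwrite("pics/t3.png",a)
E
```

```text
head top [ 0.5492 -0.159   0.0605]
head side [ 0.5492 -0.1602  0.0605]
holes top [ 0.5489 -0.1609  0.04  ]
rail [[ 0.4768 -0.0858  0.012 ]
 [ 0.4697 -0.2611  0.012 ]
 [ 0.4563 -0.0884  0.    ]
 [ 0.4452 -0.2655  0.    ]]
screenR top [[ 0.5939 -0.2589  0.073 ]
 [ 0.4769 -0.25    0.073 ]]
screens side [[ 0.4898 -0.0658  0.073 ]
 [ 0.6054 -0.0748  0.073 ]
 [ 0.4764 -0.2517  0.073 ]
 [ 0.5954 -0.2602  0.073 ]]
handle [[ 0.453  -0.2996  0.136 ]
 [ 0.4509 -0.3717  0.136 ]]
clip top edge [[0.4847 0.3359 0.058 ]
 [0.4947 0.2424 0.058 ]
 [0.5168 0.3329 0.05  ]]
clip side [[0.4806 0.3095 0.058 ]
 [0.4968 0.2625 0.058 ]]
rack [[0.5257 0.3135 0.03  ]
 [0.5343 0.2451 0.03  ]
 [0.4608 0.2344 0.03  ]
 [0.4489 0.3045 0.03  ]]
spacer [0.3818 0.3691 0.02  ]
coil [0.606  0.1913 0.009 ]
bottle [0.6246 0.0989 0.    ]
gh top [ 0.4469 -0.3016]
-91.53042303710903 0.17484950471131588
gh side [ 0.4476 -0.345 ]
-96.22659139101034 0.09448572033248334Traceback (most recent call last):
  File "<stdin>", line 19, in <module>
IndexError: list index out of range
```

View pics/t3.png

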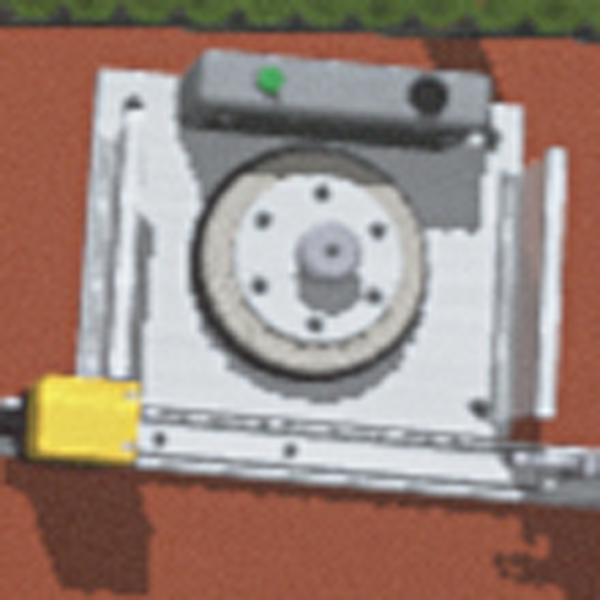

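```bash
cat >> h.py <<'E'
from scipy.spatial.transform import Rotation as Ro
def plan(pos,rpy,n,w,frac=1):
    o=get_obs();p=np.array(o["tool_pos"]);R=Ro.from_euler("xyz",o["tool_rot"],degrees=True);T=Ro.from_euler("xyz",rpy,degrees=True)
    rv=(R.inv()*T).as_rotvec()
    d=(np.array(pos)-p)/n;rows=[]
    for i in range(n):
        rows.append(np.round(np.r_[R.as_matrix().T@d,rv/n,w],4).tolist());R=R*Ro.from_rotvec(rv/n)
    print(np.round(p,4),np.round(o["tool_rot"],2),"total",np.round(d*n,4));print(str(rows).replace(" ","").replace("-0.0,","0,").replace("0.0,","0,"))
E
python3 - <<'E'
from h import *
plan([.490,.295,.12],[180,0,96.8],12,.087)
E
```

```text
[0.2086 0.6156 0.2226] [180.     0.   161.28] total [ 0.2814 -0.3206 -0.1026]
[[-0.0308,-0.0178,0.0085,0,0,0.0938,0.087],[-0.0323,-0.0148,0.0085,0,0,0.0938,0.087],[-0.0336,-0.0117,0.0085,0,0,0.0938,0.087],[-0.0345,-0.0085,0.0085,0,0,0.0938,0.087],[-0.0352,-0.0053,0.0085,0,0,0.0938,0.087],[-0.0355,-0.002,0.0085,0,0,0.0938,0.087],[-0.0355,0.0014,0.0085,0,0,0.0938,0.087],[-0.0352,0.0047,0.0085,0,0,0.0938,0.087],[-0.0346,0.008,0.0085,0,0,0.0938,0.087],[-0.0337,0.0112,0.0085,0,0,0.0938,0.087],[-0.0325,0.0143,0.0085,0,0,0.0938,0.087],[-0.0311,0.0173,0.0085,0,0,0.0938,0.087]]
```

{"fn": "play_rows", "kwargs": {"steps": [[[-0.031,-0.018,0.0085,0,0,0.094,0.087],[-0.032,-0.015,0.0085,0,0,0.094,0.087],[-0.034,-0.012,0.0085,0,0,0.094,0.087],[-0.0345,-0.0085,0.0085,0,0,0.094,0.087],[-0.035,-0.005,0.0085,0,0,0.094,0.087],[-0.0355,-0.002,0.0085,0,0,0.094,0.087],[-0.0355,0.0015,0.0085,0,0,0.094,0.087],[-0.035,0.005,0.0085,0,0,0.094,0.087],[-0.0345,0.008,0.0085,0,0,0.094,0.087],[-0.034,0.011,0.0085,0,0,0.094,0.087],[-0.0325,0.014,0.0085,0,0,0.094,0.087],[-0.031,0.017,0.0085,0,0,0.094,0.087]]], "force": 30}}

```text
time_s: 2.55
tool_pos: [0.4901, 0.2934, 0.1205]
tool_rot: [180.0, -0.0, 96.4]
force: [0.4, 0.5, 0.1]
grip_width: 0.0867
grasp_force: 0.0
```

Run:
```python
from h import *
plan([.490,.295,.034],[180,0,96.8],5,.06)
d=read_camera("side");print(proj("side",get_obs()["tool_pos"]))
s=d["frame"][120:220,240:380,::-1];cv2.imwrite("pics/a.png",cv2.resize(s,None,fx=5,fy=5,interpolation=cv2.INTER_CUBIC))
```

```text
[0.4901 0.2934 0.1205] [ 1.7997e+02 -3.0000e-02  9.6440e+01] total [-0.0001  0.0016 -0.0865]
[[0.0003,0,0.0173,0.0001,-0.0001,-0.0013,0.06],[0.0003,0,0.0173,0.0001,-0.0001,-0.0013,0.06],[0.0003,0,0.0173,0.0001,-0.0001,-0.0013,0.06],[0.0003,0,0.0173,0.0001,-0.0001,-0.0013,0.06],[0.0003,0,0.0173,0.0001,-0.0001,-0.0013,0.06]]
[306.27189737 140.11511722]
```

View pics/a.png

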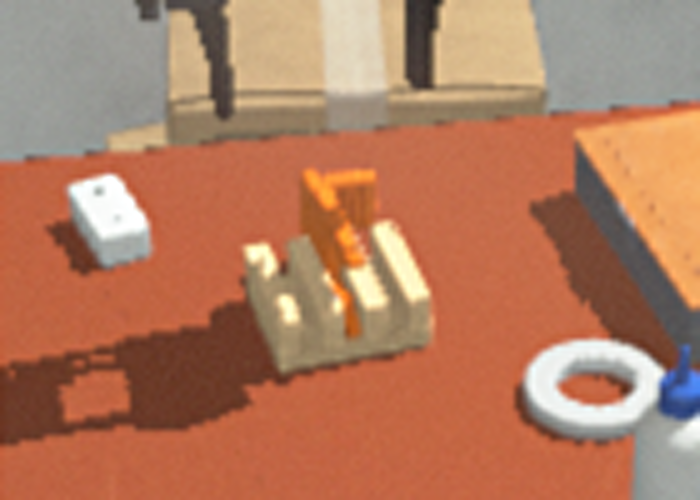

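The picture shows the open fingers (bottoms at px 222,110 and 420,110) straddling the upright clip (300–360, 170–260); grip on the far side.

{"fn": "play_rows", "kwargs": {"steps": [[[0.001,0,0.018,0,0,0,0.06],[0,0,0.018,0,0,0,0.06],[0,0,0.018,0,0,0,0.06],[0,0,0.018,0,0,0,0.06],[0,0,0.014,0,0,0,0.06],[0,0,0,0,0,0,0.03],[0,0,0,0,0,0,0.0],[0,0,0,0,0,0,0],[0,0,0,0,0,0,0],[0,0,0,0,0,0,0]]], "force": 30}}

```text
time_s: 3.6
tool_pos: [0.4895, 0.2957, 0.0353]
tool_rot: [179.9, -0.0, 96.6]
force: [-0.7, -0.4, 0.5]
grip_width: 0.0278
grasp_force: 0.0
```

{"fn": "play_rows", "kwargs": {"steps": [[[0,0,0.002,0,0,0,0],[0,0,0,0,0,0,0.0],[0,0,0,0,0,0,0],[0,0,0,0,0,0,0]]], "force": 30}}

```text
time_s: 4.0
tool_pos: [0.4896, 0.2954, 0.0326]
tool_rot: [179.9, -0.0, 96.6]
force: [1.2, 0.0, -1.2]
grip_width: 0.0076
grasp_force: 30.0
```

{"fn": "play_rows", "kwargs": {"steps": [[[0,0,-0.01,0,0,0,0],[0,0,-0.02,0,0,0,0.0],[0,0,-0.02,0,0,0,0],[0,0,-0.02,0,0,0,0]]]}}

```text
time_s: 4.4
tool_pos: [0.4884, 0.2952, 0.1037]
tool_rot: [-179.9, 0.0, 96.6]
force: [-0.4, -0.0, -1.8]
grip_width: 0.0076
grasp_force: 30.0
```

Run:
```python
from h import *
plan([.53,.115,.10],[180,0,96.8],6,.0)
print(get_obs()["grip_width"],get_obs()["grasp_force"])
```

```text
[0.4884 0.2952 0.1037] [-1.7992e+02  1.0000e-02  9.6630e+01] total [ 0.0416 -0.1802 -0.0037]
[[-0.0306,0.0034,0.0006,-0.0002,0,-0.0005,0.0],[-0.0306,0.0034,0.0006,-0.0002,0,-0.0005,0.0],[-0.0306,0.0034,0.0006,-0.0002,0,-0.0005,0.0],[-0.0306,0.0034,0.0006,-0.0002,0,-0.0005,0.0],[-0.0306,0.0034,0.0006,-0.0002,0,-0.0005,0.0],[-0.0306,0.0033,0.0006,-0.0002,0,-0.0005,0.0]]
0.007633293540978034 29.99953033402562
```

{"fn": "play_rows", "kwargs": {"steps": [[[-0.0305,0.0035,0,0,0,0,0],[-0.0305,0.0035,0,0,0,0,0],[-0.0305,0.0035,0,0,0,0,0],[-0.0305,0.0035,0,0,0,0,0],[-0.0305,0.0035,0,0,0,0,0],[-0.0305,0.0035,0,0,0,0,0],[0,0,0,-0.12,0,0,0],[0,0,0,-0.12,0,0,0],[0,0,0,-0.12,0,0,0],[0,0,0,-0.12,0,0,0],[0,0,0,-0.13,0,0,0]]]}}

```text
time_s: 5.5
tool_pos: [0.531, 0.1159, 0.1037]
tool_rot: [145.2, -0.1, 96.6]
force: [1.3, -3.0, -0.5]
grip_width: 0.0077
grasp_force: 30.0
```

Run:
```python
from h import *
o=get_obs();print(o["tool_rot"])
R=Ro.from_euler("xyz",o["tool_rot"],degrees=True).as_matrix();print(R.round(3),o["qpos"])
d=read_camera("side")
s=d["frame"][110:260,220:420,::-1];cv2.imwrite("pics/b.png",cv2.resize(s,None,fx=4,fy=4,interpolation=cv2.INTER_CUBIC))
z=o["tool_pos"][2]-.0235;print(z,np.round(R.T@[0,0,-z],4))
```

```text
[ 1.45154665e+02 -7.41536452e-02  9.65681530e+01]
[[-0.114  0.815  0.567]
 [ 0.993  0.093  0.066]
 [ 0.001  0.571 -0.821]] [-35.92485062 -10.87164338  14.57602816 136.66465138  29.33558468
  22.30522511 -38.39560245]
0.0802089012426965 [-0.0001 -0.0458  0.0658]
```

View pics/b.png

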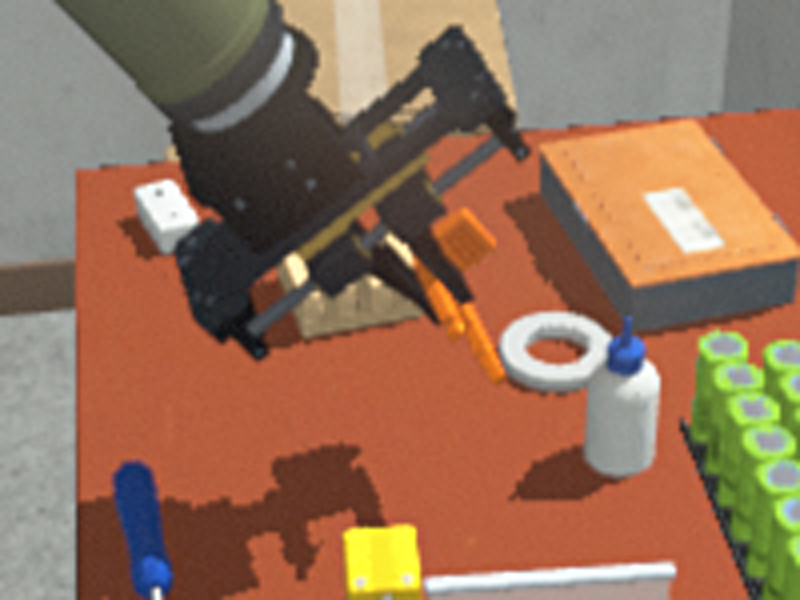

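The clip is held tilted, grip up-side (450–490, 215–265), with coil (550,350) and bottle clear of it.

{"fn": "play_rows", "kwargs": {"steps": [[[0,-0.0085,0.0185,0,0,0,0],[0,-0.0085,0.0185,0,0,0,0],[0,-0.0085,0.0185,0,0,0,0],[0,-0.006,0.014,0,0,0,0],[0,0,0,0,0,0,0]]]}}

```text
time_s: 6.05
tool_pos: [0.5443, 0.1153, 0.0255]
tool_rot: [145.7, 0.3, 96.5]
force: [0.1, -0.8, -0.9]
grip_width: 0.0082
grasp_force: 30.0
```

Run:
```python
from h import *
o=get_obs();print(o["tool_pos"],o["tool_rot"],o["qpos"])
```

```text
[0.54434554 0.11529491 0.0255298 ] [145.71332773   0.28591244  96.468909  ] [-32.21302217   1.17711215  12.5520333  137.85463051  44.94681942
  10.5140483  -55.41200466]
```

{"fn": "play_rows", "kwargs": {"steps": [[[0,-0.0012,0.0017,0,0,0,0],[0,-0.0012,0.0017,0,0,0,0],[0,0,0,0,0,0,0]]]}}

```text
time_s: 6.35
tool_pos: [0.5453, 0.117, 0.024]
tool_rot: [145.4, 0.1, 96.6]
force: [-0.4, -0.5, -0.8]
grip_width: 0.0073
grasp_force: 30.0
```

{"fn": "play_rows", "kwargs": {"steps": [[[0,0,0,0,0,0,0.02],[0,0,0,0,0,0,0.025],[0,0,0,0,0,0,0.028],[0,0,0,0,0,0,0.028],[0,0,-0.01,0,0,0,0.028],[0,0,-0.015,0,0,0,0.028],[0,0,-0.015,0,0,0,0.028],[0,0,-0.015,0,0,0,0.028],[0,0,-0.015,0,0,0,0.028],[0,0,-0.015,0,0,0,0.028]]]}}

```text
time_s: 7.35
tool_pos: [0.4964, 0.1123, 0.0939]
tool_rot: [145.4, 0.0, 96.7]
force: [0.1, -0.2, 0.2]
grip_width: 0.0278
grasp_force: 0.0
```

Run:
```python
from h import *
o=get_obs();print(o["tool_pos"],o["tool_rot"],o["qpos"])
d=read_camera("side")
s=d["frame"][110:260,220:420,::-1];cv2.imwrite("pics/c.png",cv2.resize(s,None,fx=4,fy=4,interpolation=cv2.INTER_CUBIC))
```

```text
[0.49635202 0.11228148 0.09392468] [1.45426505e+02 4.34901505e-02 9.66749443e+01] [-17.74240103 -13.54678519  -3.94532269 140.27942962  21.79085668
  21.03746863 -33.315794  ]
```

View pics/c.png

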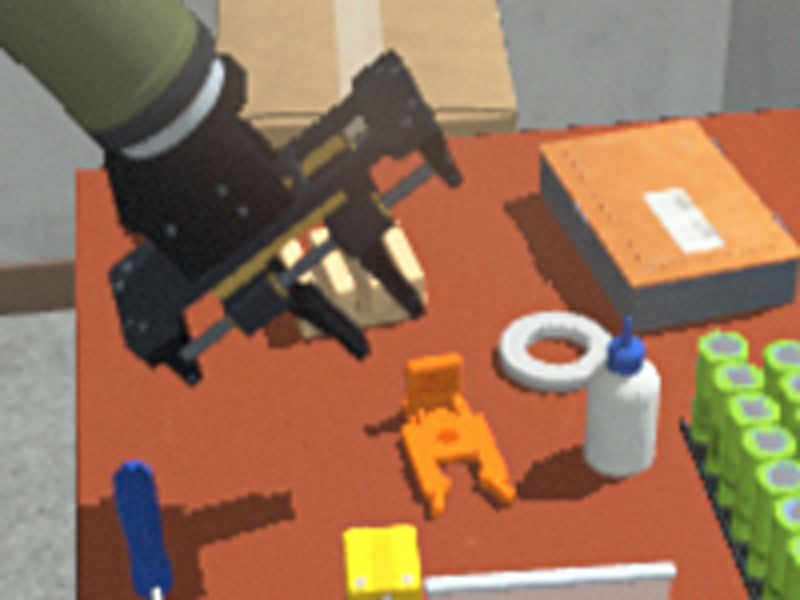

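The clip lies flat with grip up (grip at 433,380; prongs towards 435,510 and 510,490), let go.

Run:
```python
from h import *
plan([.52,.29,.18],[180,0,50],9,.06)
```

```text
[0.4969 0.1114 0.0958] [1.4526e+02 1.0000e-01 9.6590e+01] total [0.0231 0.1786 0.0842]
[[0.0194,0.0093,-0.005,0.0637,-0.0272,0.0876,0.06],[0.02,0.0072,-0.006,0.0637,-0.0272,0.0876,0.06],[0.0203,0.0051,-0.007,0.0637,-0.0272,0.0876,0.06],[0.0205,0.0028,-0.0078,0.0637,-0.0272,0.0876,0.06],[0.0204,0.0005,-0.0084,0.0637,-0.0272,0.0876,0.06],[0.0201,-0.0018,-0.0089,0.0637,-0.0272,0.0876,0.06],[0.0196,-0.0042,-0.0093,0.0637,-0.0272,0.0876,0.06],[0.0189,-0.0064,-0.0095,0.0637,-0.0272,0.0876,0.06],[0.018,-0.0087,-0.0095,0.0637,-0.0272,0.0876,0.06]]
```

{"fn": "play_rows", "kwargs": {"steps": [[[0.0195,0.0095,-0.012,0.064,-0.027,0.0875,0.06],[0.02,0.007,-0.006,0.064,-0.027,0.0875,0.06],[0.0205,0.005,-0.007,0.064,-0.027,0.0875,0.06],[0.0205,0.003,-0.008,0.064,-0.027,0.0875,0.06],[0.0205,0.0005,-0.0085,0.064,-0.027,0.0875,0.06],[0.02,-0.002,-0.009,0.064,-0.027,0.0875,0.06],[0.0195,-0.004,-0.0095,0.064,-0.027,0.0875,0.06],[0.019,-0.0065,-0.0095,0.064,-0.027,0.0875,0.06],[0.018,-0.0085,-0.0095,0.064,-0.027,0.0875,0.06],[0,0,0,0,0,0,0.06]]]}}

```text
time_s: 8.4
tool_pos: [0.519, 0.2915, 0.1839]
tool_rot: [-179.7, 0.0, 50.0]
force: [0.8, -0.0, -0.7]
grip_width: 0.0602
grasp_force: 0.0
```

Run:
```python
from h import *
o=get_obs();print(o["tool_pos"],o["tool_rot"],o["qpos"])
for c in("side","top"):
    d=read_camera(c);f=cv2.cvtColor(d["frame"],cv2.COLOR_RGB2HSV)
    p=proj(c,[.53,.115,.0]);u,v=p.round().astype(int)
    m=np.zeros(f.shape[:2],bool);m[v-35:v+35,u-35:u+35]=1
    m&=(f[...,0]>7)&(f[...,0]<20)&(f[...,1]>195)&(f[...,2]>120)
    vv,uu=np.nonzero(m);print(c,p,m.sum(),uu.min(),uu.max(),vv.min(),vv.max())
    for n in("clip_mid","clip_grip"):
        for r in silhouettes(c,n)[:1]:
            b,a=np.nonzero(r["pixels"]);print(n,r["p"],r["extent"],a.mean(),b.mean(),[np.round(atz(c,(a.mean(),b.mean()),z),4) for z in(.008,.038)])
    s=d["frame"][v-28:v+28,u-28:u+28,::-1];cv2.imwrite(f"pics/d{c}.png",s);print(u-28,v-28)
a,b=[cv2.resize(cv2.imread(f"pics/d{c}.png"),(400,400),interpolation=cv2.INTER_CUBIC) for c in("side","top")]
cv2.imwrite("pics/d.png",np.hstack([a,b]))
```

```text
[0.51898426 0.29146739 0.18385924] [-1.79710045e+02  1.59764461e-02  4.99572382e+01] [-21.93967903  13.52877545 -11.400259    93.89578526   2.48693497
  72.94775012 -73.80843753]
side [332.47126716 222.07750281] 601 320 348 198 238
clip_mid 0.75 [324.1, 196.2, 345.9, 237.8] 331.70315091210614 217.62520729684908 [array([0.5293, 0.1213, 0.008 ]), array([0.5235, 0.0853, 0.038 ])]
clip_grip 0.66 [319.1, 199.4, 344.2, 238.6] 331.1953642384106 216.5248344370861 [array([0.5288, 0.1254, 0.008 ]), array([0.523 , 0.0892, 0.038 ])]
304 194
top [315.29951174 193.93074498] 2 313 313 193 194
clip_mid 0.91 [298.3, 185.3, 334.4, 205.4] 314.11670020120727 193.682092555332 [array([0.5294, 0.1181, 0.008 ]), array([0.5251, 0.1182, 0.038 ])]
clip_grip 0.56 [297.9, 185.8, 335.4, 202.5] 314.47476635514016 193.69345794392524 [array([0.5294, 0.1172, 0.008 ]), array([0.5251, 0.1173, 0.038 ])]
287 166
```

View pics/d.png

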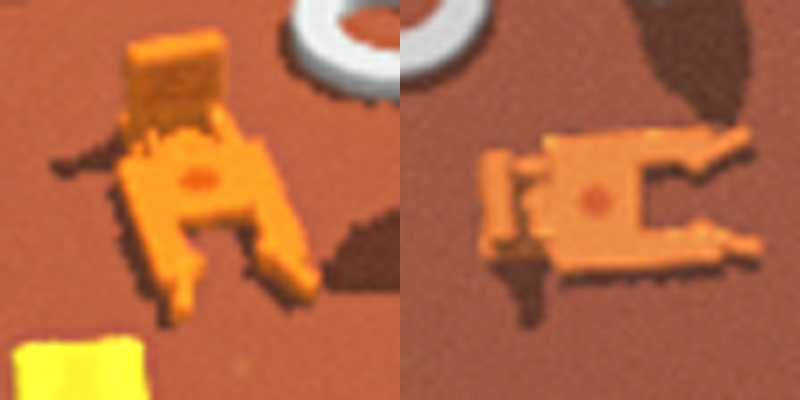

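The top crop shows the grip bar at (495,205), the red centre dot at (597,201), prong tips at (745,133) and (757,245); the side crop agrees (grip top 127–225, 40; dot 199,180).

Run:
```python
from h import *
T=lambda u,v,z:np.round(atz("top",((u-400+.5)/7.143-.5+287,(v+.5)/7.143-.5+166),z),4)
S=lambda u,v,z:np.round(atz("side",((u+.5)/7.143-.5+304,(v+.5)/7.143-.5+194),z),4)
print("grip",T(495,203,.038),"grip side",S(175,38,.038),S(127,45,.038),S(224,31,.038),S(130,55,.038),S(225,41,.038))
print("gripends top",T(493,150,.038),T(496,256,.038))
print("dot",T(597,201,.008),S(199,180,.008))
print("tips",T(747,133,.008),T(760,245,.008))
print("edges",T(547,135,.008),T(715,128,.008),T(565,272,.008),T(722,260,.008))
```

```text
grip [0.5235 0.1528 0.038 ] grip side [0.526 0.153 0.038] [0.5104 0.1518 0.038 ] [0.5421 0.1541 0.038 ] [0.5106 0.1464 0.038 ] [0.5415 0.1488 0.038 ]
gripends top [0.5417 0.154  0.038 ] [0.5053 0.1519 0.038 ]
dot [0.5293 0.118  0.008 ] [0.528  0.1174 0.008 ]
tips [0.5549 0.0656 0.008 ] [0.5152 0.0603 0.008 ]
edges [0.5524 0.1362 0.008 ] [0.5564 0.0769 0.008 ] [0.5039 0.1286 0.008 ] [0.5095 0.0736 0.008 ]
```

Run:
```python
from h import *
plan([.5255,.1525,.09],[180,0,5],7,.055)
```

```text
[0.5156 0.2888 0.1834] [-1.7971e+02  1.6000e-01  5.0070e+01] total [ 0.0099 -0.1363 -0.0934]
[[-0.014,0.0137,0.0133,-0.0005,0.0007,0.1124,0.055],[-0.0124,0.0151,0.0133,-0.0005,0.0007,0.1124,0.055],[-0.0106,0.0164,0.0133,-0.0005,0.0007,0.1124,0.055],[-0.0087,0.0175,0.0133,-0.0005,0.0007,0.1124,0.055],[-0.0067,0.0184,0.0133,-0.0005,0.0007,0.1124,0.055],[-0.0046,0.019,0.0133,-0.0005,0.0007,0.1124,0.055],[-0.0025,0.0194,0.0133,-0.0005,0.0007,0.1124,0.055]]
```

{"fn": "play_rows", "kwargs": {"steps": [[[-0.014,0.0135,0.0135,0,0.001,0.1125,0.055],[-0.0125,0.015,0.0135,0,0.001,0.1125,0.055],[-0.0105,0.0165,0.0135,0,0.001,0.1125,0.055],[-0.0085,0.0175,0.0135,0,0.001,0.1125,0.055],[-0.0065,0.0185,0.0135,0,0.001,0.1125,0.055],[-0.0045,0.019,0.0135,0,0.001,0.1125,0.055],[-0.0025,0.0195,0.0135,0,0.001,0.1125,0.055],[0,0,0,0,0,0,0.055],[0,0,0,0,0,0,0.055]]]}}

```text
time_s: 9.6
tool_pos: [0.5262, 0.1539, 0.0891]
tool_rot: [-179.7, -0.1, 5.0]
force: [0.0, 0.4, 1.0]
grip_width: 0.055
grasp_force: 0.0
```

{"fn": "play_rows", "kwargs": {"steps": [[[0,0,0,0,0,0,0.055]]]}}

```text
time_s: 9.7
tool_pos: [0.5267, 0.1554, 0.0898]
tool_rot: [-179.6, -0.1, 5.1]
force: [-0.1, 0.3, 0.1]
grip_width: 0.055
grasp_force: 0.0
```

{"fn": "play_rows", "kwargs": {"steps": [[[0,0,0,0,0,0,0.055]]]}}

```text
time_s: 9.8
tool_pos: [0.5268, 0.1554, 0.0897]
tool_rot: [-179.6, -0.1, 5.1]
force: [0.2, -1.0, -0.7]
grip_width: 0.0551
grasp_force: 0.0
```

Run:
```python
from h import *
plan([.5255,.1525,.013],[180,0,5],4,.055)
print(get_obs()["tool_pos"],get_obs()["qpos"])
```

```text
[0.5268 0.1554 0.0897] [-1.7963e+02 -1.4000e-01  5.1000e+00] total [-0.0013 -0.0029 -0.0767]
[[-0.0004,0.0008,0.0192,-0.0016,-0.0006,0.0004,0.055],[-0.0004,0.0008,0.0192,-0.0016,-0.0006,0.0004,0.055],[-0.0004,0.0008,0.0192,-0.0016,-0.0006,0.0004,0.055],[-0.0004,0.0007,0.0192,-0.0016,-0.0006,0.0004,0.055]]
[0.52678535 0.15541483 0.0896957 ] [ -16.66845139   12.20487926   -2.58555513  106.74389466    0.25254368
   60.8378493  -104.21621265]
```

{"fn": "play_rows", "kwargs": {"steps": [[[0,0.001,0.019,-0.0016,-0.0006,0,0.055],[0,0.001,0.019,-0.0016,-0.0006,0,0.055],[-0.001,0.001,0.019,-0.0016,-0.0006,0,0.055],[0,0,0.019,-0.0016,-0.0006,0,0.055],[0,0,0,0,0,0,0.055],[0,0,0,0,0,0,0],[0,0,0,0,0,0,0],[0,0,0,0,0,0,0],[0,0,0,0,0,0,0],[0,0,0,0,0,0,0],[0,0,0,0,0,0,0],[0,0,0,0,0,0,0]]], "force": 45}}

```text
time_s: 11.0
tool_pos: [0.5258, 0.151, 0.0129]
tool_rot: [180.0, 0.1, 4.9]
force: [0.2, -0.3, 1.0]
grip_width: 0.0098
grasp_force: 45.0
```

Run:
```python
from h import *
o=get_obs();print(o["tool_pos"],o["tool_rot"],o["grip_width"],o["grasp_force"],o["force"])
```

```text
[0.52580229 0.15102908 0.01289966] [1.79959640e+02 7.99226423e-02 4.92563575e+00] 0.009805408474888148 45.000255201011896 [ 0.23400737 -0.25455335  1.02943898]
```

{"fn": "play_rows", "kwargs": {"steps": [[[0,0,-0.02,0,0,0,0],[0,0,-0.04,0,0,0,0],[0,0,-0.04,0,0,0,0],[0,0,-0.035,0,0,0,0],[0,0,0,0,0,0,0]]]}}

```text
time_s: 11.5
tool_pos: [0.5294, 0.1523, 0.1534]
tool_rot: [-179.9, -0.5, 4.9]
force: [0.5, 0.6, -0.9]
grip_width: 0.0096
grasp_force: 45.0
```

Run:
```python
from h import *
plan([.424,-.151,.15],[180,0,85.7],12,0)
```

```text
[0.5294 0.1523 0.1534] [-179.91   -0.48    4.92] total [-0.1054 -0.3033 -0.0034]
[[-0.0109,0.0244,0.0002,0.0004,-0.0007,-0.1175,0.0],[-0.0137,0.023,0.0002,0.0004,-0.0007,-0.1175,0.0],[-0.0163,0.0212,0.0002,0.0004,-0.0007,-0.1175,0.0],[-0.0187,0.0192,0.0002,0.0004,-0.0007,-0.1175,0.0],[-0.0208,0.0168,0.0002,0.0004,-0.0007,-0.1175,0.0],[-0.0226,0.0143,0.0002,0.0004,-0.0007,-0.1175,0.0],[-0.0241,0.0115,0.0002,0.0004,-0.0007,-0.1175,0.0],[-0.0253,0.0086,0.0002,0.0004,-0.0007,-0.1175,0.0],[-0.0262,0.0056,0.0002,0.0004,-0.0007,-0.1175,0.0],[-0.0266,0.0025,0.0002,0.0004,-0.0007,-0.1175,0.0],[-0.0267,-0.0007,0.0002,0.0004,-0.0007,-0.1175,0.0],[-0.0265,-0.0038,0.0003,0.0004,-0.0007,-0.1175,0.0]]
```

{"fn": "play_rows", "kwargs": {"steps": [[[-0.011,0.0245,0,0,0,-0.1175,0],[-0.0135,0.023,0,0,0,-0.1175,0],[-0.0165,0.021,0,0,0,-0.1175,0],[-0.0185,0.019,0,0,0,-0.1175,0],[-0.021,0.017,0,0,0,-0.1175,0],[-0.0225,0.0145,0,0,0,-0.1175,0],[-0.024,0.0115,0,0,0,-0.1175,0],[-0.0255,0.0085,0,0,0,-0.1175,0],[-0.026,0.0055,0,0,0,-0.1175,0],[-0.0265,0.0025,0,0,0,-0.1175,0],[-0.0265,-0.0005,0,0,0,-0.1175,0],[-0.0265,-0.004,0,0,0,-0.1175,0]]]}}

```text
time_s: 12.7
tool_pos: [0.4196, -0.1524, 0.1473]
tool_rot: [-179.8, 0.0, 86.0]
force: [-1.0, 0.1, -1.2]
grip_width: 0.0095
grasp_force: 45.0
```

{"fn": "play_rows", "kwargs": {"steps": [[[0,0,0,0,0,0,0],[0,0,0,0,0,0,0],[0,0,0,0,0,0,0]]]}}

```text
time_s: 13.0
tool_pos: [0.4208, -0.1505, 0.1477]
tool_rot: [-179.9, 0.0, 85.7]
force: [0.1, 0.9, -1.5]
grip_width: 0.0095
grasp_force: 45.0
```

Run:
```python
from h import *
plan([.424,-.151,.0545],[180,0,85.7],4,0)
```

```text
[ 0.4208 -0.1505  0.1477] [-1.7988e+02  3.0000e-02  8.5740e+01] total [ 0.0032 -0.0005 -0.0932]
[[0,0.0009,0.0233,-0.0005,0.0001,0.0002,0.0],[0,0.0009,0.0233,-0.0005,0.0001,0.0002,0.0],[-0.0001,0.0008,0.0233,-0.0005,0.0001,0.0002,0.0],[-0.0001,0.0008,0.0233,-0.0005,0.0001,0.0002,0.0]]
```

{"fn": "play_rows", "kwargs": {"steps": [[[0,0.0005,0.0235,0,0,0,0],[0,0.0005,0.0235,0,0,0,0],[0,0.0005,0.0235,-0.001,0,0,0],[0,0.0005,0.0225,-0.001,0,0,0],[0,0,0,0,0,0,0],[0,0,0,0,0,0,0]]]}}

```text
time_s: 13.6
tool_pos: [0.4227, -0.1511, 0.0553]
tool_rot: [-180.0, 0.0, 85.8]
force: [0.3, 0.4, -0.5]
grip_width: 0.0099
grasp_force: 45.0
```

Run:
```python
from h import *
o=get_obs();print(np.round(o["tool_pos"],4),np.round(o["tool_rot"],2))
for c in("side","top"):
    d=read_camera(c);u,v=proj(c,[.52,-.157,.045]).round().astype(int)
    print(c,u-28,v-28);cv2.imwrite(f"pics/e{c}.png",d["frame"][v-28:v+28,u-28:u+28,::-1])
a,b=[cv2.resize(cv2.imread(f"pics/e{c}.png"),(400,400),interpolation=cv2.INTER_CUBIC) for c in("side","top")]
cv2.imwrite("pics/e.png",np.hstack([a,b]))
```

```text
[ 0.4227 -0.1511  0.0553] [-1.7999e+02  5.0000e-02  8.5780e+01]
side 324 274
top 399 170
```

View pics/e.png

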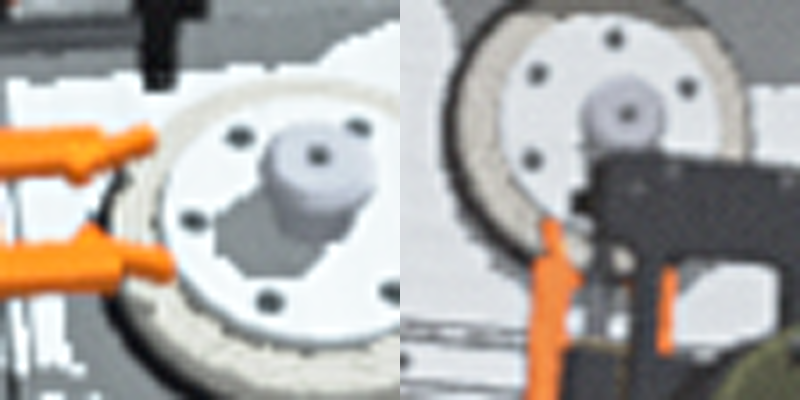

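The side crop shows prong tips (152,140),(170,268) in front of the spindle head (318,157); top crop shows both prongs' outer edges (530 and 675) and the head at (625,113).

Run:
```python
from h import *
T=lambda u,v,z:atz("top",((u-400+.5)/7.143-.5+399,(v+.5)/7.143-.5+170),z)
S=lambda u,v,z:atz("side",((u+.5)/7.143-.5+324,(v+.5)/7.143-.5+274),z)
a=np.radians(-4.3);xf=np.array([np.cos(a),np.sin(a)]);yf=np.array([-xf[1],xf[0]])
tcp=np.array(get_obs()["tool_pos"])[:2]
def P(n,p):print(n,np.round(p,4),"tcp-rel x,y",np.round([(p[:2]-tcp)@xf,(p[:2]-tcp)@yf],4))
P("headS",S(318,157,.0605));P("headT",T(626,113,.0605));P("headT2",T(622,116,.0605))
h=[(240,135),(358,128),(193,220),(269,301),(393,291)]
for z in(.0465,.0505):
  P("tips",(S(152,140,z)+S(170,268,z))/2);P("bumps",(S(80,178,z)+S(94,230,z))/2)
  P("edgesT",(T(531,310,z)+T(676,320,z))/2); P("tipL",T(551,225,z))
P("prongdir",S(150,140,.047)-S(0,150,.047)+np.r_[tcp,0])
hT=[(614,38),(687,88),(538,73),(532,160)]
P("flange hole pair mid",(S(240,135,.04)+S(393,291,.04))/2);P("hT",(T(687,88,.04)+T(532,160,.04))/2)
P("hS2",(S(193,220,.04)+S(440,200,.04))/2)
```

```text
headS [ 0.5476 -0.1614  0.0605] tcp-rel x,y [ 0.1242 -0.0004]
headT [ 0.5492 -0.1598  0.0605] tcp-rel x,y [0.1257 0.0013]
headT2 [ 0.5481 -0.1584  0.0605] tcp-rel x,y [0.1245 0.0026]
tips [ 0.5098 -0.1577  0.0465] tcp-rel x,y [0.0863 0.0005]
bumps [ 0.4919 -0.1552  0.0465] tcp-rel x,y [0.0682 0.0016]
edgesT [ 0.4822 -0.1559  0.0465] tcp-rel x,y [0.0586 0.0002]
tipL [ 0.5124 -0.1382  0.0465] tcp-rel x,y [0.0874 0.0202]
tips [ 0.5091 -0.1611  0.0505] tcp-rel x,y [ 0.0858 -0.003 ]
bumps [ 0.4914 -0.1586  0.0505] tcp-rel x,y [ 0.0679 -0.0018]
edgesT [ 0.4818 -0.1547  0.0505] tcp-rel x,y [0.0581 0.0014]
tipL [ 0.5119 -0.137   0.0505] tcp-rel x,y [0.0868 0.0212]
prongdir [ 0.4612 -0.1543  0.    ] tcp-rel x,y [0.0375 0.0003]
flange hole pair mid [ 0.5479 -0.1607  0.04  ] tcp-rel x,y [0.1244 0.0004]
hT [ 0.5488 -0.1605  0.04  ] tcp-rel x,y [0.1253 0.0006]
hS2 [ 0.5484 -0.1604  0.04  ] tcp-rel x,y [0.125  0.0007]
```

{"fn": "play_rows", "kwargs": {"steps": [[[0,0,0.001,0,0,0,0],[0,0.01,0,0,0,0,0],[0,0.01,0,0,0,0,0],[0,0.01,0,0,0,0,0],[0,0.008,0,0,0,0,0],[0,0,0,0,0,0,0],[0,0,0,0,0,0,0]]]}}

```text
time_s: 14.4
tool_pos: [0.4603, -0.1547, 0.0539]
tool_rot: [-180.0, 0.1, 85.7]
force: [-0.2, -1.0, -0.5]
grip_width: 0.0097
grasp_force: 45.0
```

{"fn": "play_rows", "kwargs": {"steps": [[[0,0.004,0,0,0,0,0],[0,0.004,0,0,0,0,0],[0,0.004,0,0,0,0,0],[0,0.003,0,0,0,0,0],[0,0,0,0,0,0,0]]]}}

```text
time_s: 14.9
tool_pos: [0.4739, -0.1558, 0.0534]
tool_rot: [-179.8, 0.0, 85.7]
force: [-5.2, -0.2, -1.6]
grip_width: 0.0098
grasp_force: 45.0
```

{"fn": "play_rows", "kwargs": {"steps": [[[0,0.003,0,0,0,0,0],[0,0.003,0,0,0,0,0],[0,0,0,0,0,0,0]]]}}

```text
time_s: 15.2
tool_pos: [0.4772, -0.1561, 0.0532]
tool_rot: [-179.5, 0.0, 85.7]
force: [-10.9, 0.6, 3.9]
grip_width: 0.0098
grasp_force: 45.0
```

{"fn": "play_rows", "kwargs": {"steps": [[[0,0.003,-0.0005,0,0,0,0],[0,0.003,-0.0005,0,0,0,0],[0,0.002,0,0,0,0,0],[0,0,0,0,0,0,0]]]}}

```text
time_s: 15.6
tool_pos: [0.4898, -0.1568, 0.0553]
tool_rot: [179.9, 0.1, 85.7]
force: [-1.7, -1.2, 0.0]
grip_width: 0.0099
grasp_force: 45.0
```

{"fn": "play_rows", "kwargs": {"steps": [[[0,0.002,0,0,0,0,0],[0,0.002,0,0,0,0,0],[0,0,0,0,0,0,0]]]}}

```text
time_s: 15.9
tool_pos: [0.49, -0.1568, 0.054]
tool_rot: [-179.6, 0.0, 85.7]
force: [-7.4, -0.1, 0.6]
grip_width: 0.0097
grasp_force: 45.0
```

{"fn": "play_rows", "kwargs": {"steps": [[[0,0.002,0,0,0,0,0],[0,0.001,0,0,0,0,0],[0,0,0,0,0,0,0]]]}}

```text
time_s: 16.2
tool_pos: [0.4901, -0.1568, 0.0536]
tool_rot: [-179.3, -0.0, 85.7]
force: [-15.9, 1.7, 6.5]
grip_width: 0.0098
grasp_force: 45.0
```

{"fn": "play_rows", "kwargs": {"steps": [[[0,-0.003,0,0,0,0,0],[0,-0.003,0,0,0,0,0.02],[0,0,0,0,0,0,0.04],[0,0,0,0,0,0,0.045],[0,0,0,0,0,0,0.045],[0,0,-0.01,0,0,0,0.045],[0,0,-0.04,0,0,0,0.045],[0,0,-0.05,0,0,0,0.045],[0,0,-0.04,0,0,0,0.045]]]}}

```text
time_s: 17.1
tool_pos: [0.491, -0.157, 0.1987]
tool_rot: [179.8, 0.1, 85.7]
force: [-0.0, -0.0, -0.4]
grip_width: 0.0448
grasp_force: 0.0
```

Run:
```python
from h import *
plan([.453,-.335,.20],[180,0,85.7],6,.05)
```

```text
[ 0.491  -0.157   0.1987] [1.798e+02 8.000e-02 8.571e+01] total [-0.038  -0.178   0.0013]
[[-0.0301,-0.0041,-0.0002,0.0006,0.0002,0,0.05],[-0.0301,-0.0041,-0.0002,0.0006,0.0002,0,0.05],[-0.0301,-0.0041,-0.0002,0.0006,0.0002,0,0.05],[-0.0301,-0.0041,-0.0002,0.0006,0.0002,0,0.05],[-0.0301,-0.0041,-0.0002,0.0006,0.0002,0,0.05],[-0.0301,-0.0041,-0.0002,0.0006,0.0002,0,0.05]]
```

{"fn": "play_rows", "kwargs": {"steps": [[[-0.03,-0.0045,0,0,0,0,0.055],[-0.03,-0.0045,0,0,0,0,0.055],[-0.03,-0.0045,0,0,0,0,0.055],[-0.03,-0.0045,0,0,0,0,0.055],[-0.03,-0.0045,0,0,0,0,0.055],[-0.03,-0.0045,0,0,0,0,0.055],[0,0,0,0,0,0,0.055]]]}}

```text
time_s: 17.8
tool_pos: [0.4478, -0.3395, 0.1965]
tool_rot: [179.9, 0.3, 85.3]
force: [0.4, -0.7, -0.3]
grip_width: 0.055
grasp_force: 0.0
```

Run:
```python
from h import *
plan([.4515,-.335,.118],[180,0,85.7],4,.055)
c={}
for n in("side","top"):
    c[n]=read_camera(n)["frame"][...,::-1]
u,v=proj("side",[.53,-.158,.045]).round().astype(int);print("s",u-28,v-28)
a=cv2.resize(c["side"][v-28:v+28,u-28:u+28],(400,400),interpolation=cv2.INTER_CUBIC)
u,v=proj("top",[.50,-.25,.1]).round().astype(int);print("t",u-50,v-50)
b=cv2.resize(c["top"][v-50:v+50,u-50:u+50],(400,400),interpolation=cv2.INTER_CUBIC)
cv2.imwrite("pics/f.png",np.hstack([a,b]))
```

```text
[ 0.4478 -0.3395  0.1965] [179.94   0.25  85.3 ] total [ 0.0037  0.0045 -0.0785]
[[0.0013,0.0008,0.0196,0.0003,0.0011,-0.0017,0.055],[0.0013,0.0008,0.0196,0.0003,0.0011,-0.0017,0.055],[0.0012,0.0008,0.0196,0.0003,0.0011,-0.0017,0.055],[0.0012,0.0008,0.0196,0.0003,0.0011,-0.0017,0.055]]
s 329 273
t 425 155
```

View pics/f.png

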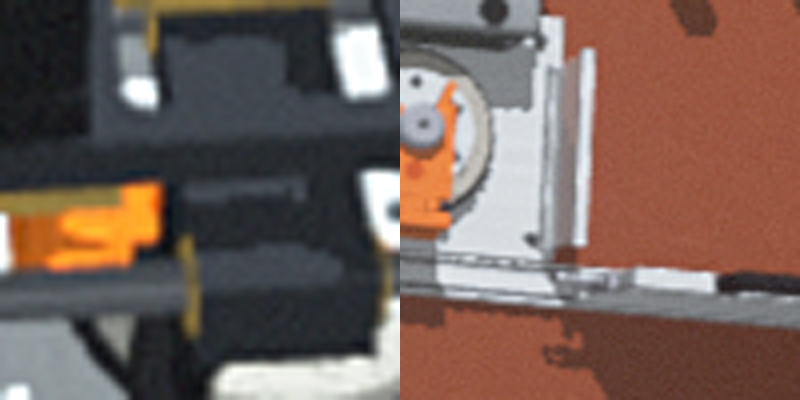

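The clip sits round the spindle head (422,122 in the right half, prong tip 453,85), and the handle's bar starts at (720,283).

{"fn": "play_rows", "kwargs": {"steps": [[[0.001,0.001,0.0195,0,0.001,-0.0015,0.055],[0.001,0.001,0.0195,0,0.001,-0.0015,0.055],[0.001,0.001,0.0195,0,0.001,-0.0015,0.055],[0.002,0.001,0.0185,0,0.001,-0.0015,0.055],[0,0,0,0,0,0,0.055],[0,0,0,0,0,0,0],[0,0,0,0,0,0,0],[0,0,0,0,0,0,0],[0,0,0,0,0,0,0],[0,0,0,0,0,0,0],[0,0,0,0,0,0,0],[0,0,0,0,0,0,0]]], "force": 20}}

```text
time_s: 19.1
tool_pos: [0.4528, -0.3296, 0.1185]
tool_rot: [-179.9, -0.2, 86.0]
force: [-5.1, 0.6, 3.9]
grip_width: 0.0116
grasp_force: 20.0
```

{"fn": "play_rows", "kwargs": {"steps": [[[0.01,-0.001,0,0,0,0,0],[0.015,0,0,0,0,0,0],[0.02,0,0,0,0,0,0],[0.02,0,0,0,0,0,0],[0.02,0,0,0,0,0,0],[0.02,0,0,0,0,0,0],[0.02,0,0,0,0,0,0],[0.015,0,0,0,0,0,0],[0.01,0,0,0,0,0,0],[0,0,0,0,0,0,0]]]}}

```text
time_s: 20.1
tool_pos: [0.4628, -0.1772, 0.1185]
tool_rot: [-179.9, -0.3, 86.2]
force: [-4.2, 2.3, 1.8]
grip_width: 0.0117
grasp_force: 20.0
```

{"fn": "play_rows", "kwargs": {"steps": [[[0.004,0,0,0,0,0,0],[0.004,0,0,0,0,0,0],[0.003,0,0,0,0,0,0],[0,0,0,0,0,0,0]]]}}

```text
time_s: 20.5
tool_pos: [0.4633, -0.1688, 0.1185]
tool_rot: [-179.9, -0.2, 86.0]
force: [-5.3, 0.4, 1.6]
grip_width: 0.0118
grasp_force: 20.0
```

{"fn": "play_rows", "kwargs": {"steps": [[[0.004,0,0,0,0,0,0],[0.004,0,0,0,0,0,0],[0,0,0,0,0,0,0]]]}}

```text
time_s: 20.8
tool_pos: [0.4638, -0.1607, 0.1184]
tool_rot: [-179.9, -0.2, 86.0]
force: [-5.7, -0.2, 1.2]
grip_width: 0.0115
grasp_force: 20.0
```

{"fn": "play_rows", "kwargs": {"steps": [[[0.004,0,0,0,0,0,0],[0.004,0,0,0,0,0,0],[0,0,0,0,0,0,0]]]}}

```text
time_s: 21.1
tool_pos: [0.4643, -0.1534, 0.1184]
tool_rot: [-179.9, -0.1, 86.0]
force: [-5.6, -0.9, 0.6]
grip_width: 0.0117
grasp_force: 20.0
```

{"fn": "play_rows", "kwargs": {"steps": [[[0.003,0,0,0,0,0,0],[0.003,0,0,0,0,0,0],[0,0,0,0,0,0,0]]]}}

```text
time_s: 21.4
tool_pos: [0.4646, -0.1489, 0.1185]
tool_rot: [-179.9, -0.1, 85.9]
force: [-4.6, -1.0, 1.1]
grip_width: 0.0117
grasp_force: 20.0
```

{"fn": "play_rows", "kwargs": {"steps": [[[0.003,0,0,0,0,0,0],[0.003,0,0,0,0,0,0],[0,0,0,0,0,0,0]]]}}

```text
time_s: 21.7
tool_pos: [0.4651, -0.1423, 0.1185]
tool_rot: [-179.9, -0.1, 86.0]
force: [-5.0, -2.5, -0.2]
grip_width: 0.0118
grasp_force: 20.0
```

{"fn": "play_rows", "kwargs": {"steps": [[[0.003,0,0,0,0,0,0],[0.003,0,0,0,0,0,0],[0,0,0,0,0,0,0]]]}}

```text
time_s: 22.0
tool_pos: [0.4651, -0.1421, 0.1185]
tool_rot: [-180.0, 0.3, 85.8]
force: [-4.7, -15.3, -3.1]
grip_width: 0.0118
grasp_force: 20.0
```

Run:
```python
from h import *
c=read_camera("side")["frame"][...,::-1]
u,v=proj("side",[.47,-.1,.06]).round().astype(int);print("s",u-50,v-50)
a=cv2.resize(c[v-50:v+50,u-50:u+50],(500,500),interpolation=cv2.INTER_CUBIC)
cv2.imwrite("pics/g.png",a)
```

```text
s 269 225
```

View pics/g.png

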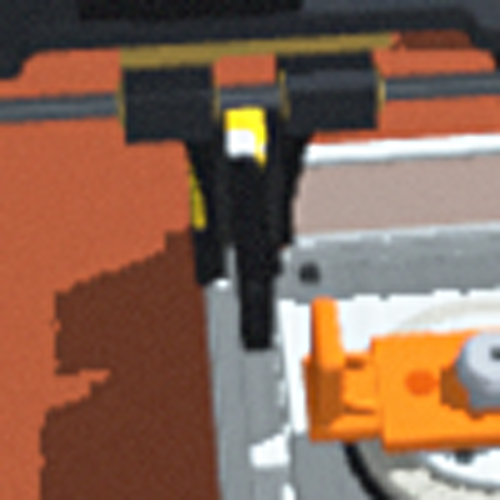

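The guard frame has reached the switch (yellow at 245,130); the handle bar (250,150–345) ends there; the clip sits home behind it, level.

{"fn": "play_rows", "kwargs": {"steps": [[[0.001,0,0,0,0,0,0],[-0.003,0,0,0,0,0,0],[-0.003,-0.001,0,0,0,0,0.03],[0,0,0,0,0,0,0.05],[0,0,0,0,0,0,0.055],[0,0,0,0,0,0,0.055],[0,0,-0.02,0,0,0,0.055],[0,0,-0.04,0,0,0,0.055],[-0.05,-0.02,-0.02,0,0,0,0.055],[-0.05,0,0,0,0,0,0.055],[-0.05,0,0,0,0,0,0.055],[-0.05,0,0,0,0,0,0.055]]]}}

```text
time_s: 23.25
tool_pos: [0.4353, -0.3333, 0.1966]
tool_rot: [179.8, -0.1, 86.2]
force: [0.5, 0.0, 0.6]
grip_width: 0.0548
grasp_force: 0.0
```

Run:
```python
from h import *
c=read_camera("top")["frame"][...,::-1];s=read_camera("side")["frame"][...,::-1]
b=cv2.resize(c[150:240,365:465],(400,360),interpolation=cv2.INTER_CUBIC)
u,v=proj("side",[.49,-.12,.06]).round().astype(int);print("s",u-50,v-45)
a=cv2.resize(s[v-45:v+45,u-50:u+50],(400,360),interpolation=cv2.INTER_CUBIC)
cv2.imwrite("pics/i.png",np.hstack([a,b]))
```

```text
s 281 237
```

View pics/i.png

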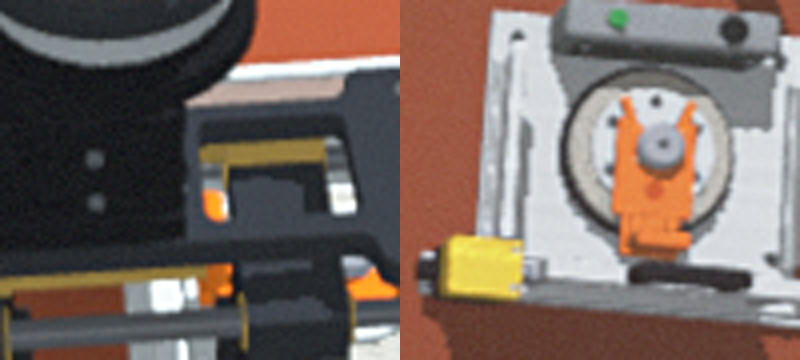

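Run:
```python
from h import *
T=lambda u,v,z:atz("top",((u-400+.5)/4-.5+365,(v+.5)/4-.5+150),z)
a=np.radians(-4.3);xf=np.array([np.cos(a),np.sin(a)]);yf=np.array([-xf[1],xf[0]]);g=np.array([.549,-.1605])
def P(n,p):print(n,np.round(p,4),np.round([(p[:2]-g)@xf,(p[:2]-g)@yf],4))
for q in((629,272),(753,280)):P("now",T(*q,.136))
for q in((580,381),(710,388)):P("before",atz("top",t2(*q),.136))
P("switch edge",T(525,265,.08));P("gap edge",T(546,266,.05));P("gap edge",T(546,266,.1))
P("before tongue tip",atz("top",t2(420,378),.05));P("guard corner",atz("top",t2(492,378),.104));P("guard end",atz("top",t2(755,400),.104))
P("guard right edge now? spindle",T(661,143,.0605))
```

```text
now [ 0.4645 -0.1174  0.136 ] [-0.0875  0.0366]
now [ 0.4618 -0.1856  0.136 ] [-0.0851 -0.0315]
before [ 0.453  -0.2996  0.136 ] [-0.0853 -0.1459]
before [ 0.4509 -0.3717  0.136 ] [-0.082  -0.2179]
switch edge [ 0.472  -0.0728  0.08  ] [-0.0834  0.0817]
gap edge [ 0.4744 -0.092   0.05  ] [-0.0795  0.0627]
gap edge [ 0.4699 -0.0804  0.1   ] [-0.0849  0.074 ]
before tongue tip [ 0.4588 -0.2458  0.05  ] [-0.0836 -0.0918]
guard corner [ 0.4559 -0.2654  0.104 ] [-0.085  -0.1115]
guard end [ 0.4469 -0.4164  0.104 ] [-0.0826 -0.2628]
guard right edge now? spindle [ 0.5492 -0.159   0.0605] [0.0001 0.0015]
```

The top half shows the handle (629–753, 275) centred on the spindle line and the guard's edge at the switch; the clip is seated. I'll press once more on the handle's end to make sure.

Run:
```python
from h import *
plan([.459,-.226,.20],[180,0,85.7],4,0)
```

```text
[ 0.4322 -0.3394  0.1962] [1.7996e+02 1.2000e-01 8.5500e+01] total [0.0268 0.1134 0.0038]
[[0.0288,0.0044,-0.001,0.0002,0.0005,-0.0009,0.0],[0.0288,0.0045,-0.001,0.0002,0.0005,-0.0009,0.0],[0.0288,0.0045,-0.001,0.0002,0.0005,-0.0009,0.0],[0.0288,0.0045,-0.001,0.0002,0.0005,-0.0009,0.0]]
```

{"fn": "play_rows", "kwargs": {"steps": [[[0.029,0.0045,0,0,0,0,0],[0.029,0.0045,0,0,0,0,0],[0.029,0.0045,0,0,0,0,0],[0.029,0.0045,0,0,0,0,0],[0,0,0.03,0,0,0,0],[0,0,0.03,0,0,0,0],[0,0,0.013,0,0,0,0],[0,0,0,0,0,0,0],[0,0,0,0,0,0,0]]]}}

```text
time_s: 24.25
tool_pos: [0.4613, -0.2174, 0.124]
tool_rot: [179.9, -0.2, 86.1]
force: [0.9, -0.1, 0.1]
grip_width: 0.0009
grasp_force: 0.0
```

{"fn": "play_rows", "kwargs": {"steps": [[[0.008,0,0,0,0,0,0],[0.006,0,0,0,0,0,0],[0.004,0,0,0,0,0,0],[0,0,0,0,0,0,0]]]}}

```text
time_s: 24.65
tool_pos: [0.4624, -0.1986, 0.1238]
tool_rot: [179.9, -0.2, 86.1]
force: [-0.4, -0.9, 0.3]
grip_width: 0.0003
grasp_force: 0.0
```

{"fn": "play_rows", "kwargs": {"steps": [[[0.003,0,0,0,0,0,0],[0.003,0,0,0,0,0,0],[0,0,0,0,0,0,0]]]}}

```text
time_s: 24.95
tool_pos: [0.4622, -0.1977, 0.1238]
tool_rot: [179.9, 0.2, 85.9]
force: [0.0, -9.3, -2.0]
grip_width: 0.0002
grasp_force: 4.8
```

{"fn": "play_rows", "kwargs": {"steps": [[[0.003,0,0,0,0,0,0],[0.002,0,0,0,0,0,0],[0,0,0,0,0,0,0]]]}}

```text
time_s: 25.25
tool_pos: [0.4622, -0.1972, 0.1239]
tool_rot: [179.8, 0.5, 85.8]
force: [0.0, -16.6, -3.1]
grip_width: 0.0003
grasp_force: 9.2
```

{"fn": "play_rows", "kwargs": {"steps": [[[-0.01,0,0,0,0,0,0],[-0.02,0,0,0,0,0,0],[0,0,-0.04,0,0,0,0],[-0.03,0,-0.04,0,0,0,0],[-0.04,0,-0.02,0,0,0,0],[-0.05,0,0,0,0,0,0],[-0.05,0,0,0,0,0,0],[0,0,0,0,0,0,0],[0,0,0,0,0,0,0]]]}}

```text
time_s: 26.15
tool_pos: [0.4481, -0.3888, 0.222]
tool_rot: [-180.0, -0.2, 85.9]
force: [1.0, 0.4, -0.0]
grip_width: 0.0007
grasp_force: 0.0
```

```bash
python3 -c "
from cell import *
o=get_obs();print(o['tool_pos'],o['force'],o['time_s']);print(sign_off())"
```

```text
[ 0.44814602 -0.38884479  0.22199416] [ 0.97652579  0.3618313  -0.03678253] 26.15
the job is handed in; nothing more can be done
None
```

The job is handed in at 26 s, though sign-off gave no verdict: the clip seated against the groove after snapping in, the guard held at its stop under about 16 N, and nothing I did came near the coil, spacer or bottle.

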